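Roll a thread spool up the loader ramp into its seat

TASK

Load the spool loader: with the fingertips behind it, push the red thread spool so that it rolls from the landing up the shallow ramp, over the crest and into the seat against the stop at the top. Push gently and keep behind it all the way up, so that it never runs back down and is not flicked up; do not pinch it, lift it or carry it. Leave the blue spool, the white spool, the binder clip and the eraser where they are, and draw the hand clear at the end.

Things in the scene. Friction and masses are not known exactly. Their poses are not given: they have to be found in the camera images.
- spool_loader: Spool loader, fixed: aluminium channel 263 mm long, 70 mm wide over two blue side rails, orange stop at its upper end. Origin on the worktop under its middle; x points uphill along it, y across, z up. Channel 58 mm wide inside (y -29 to 29); rails 6 mm thick, 7 mm above landing, ramp and crest. Level landing from x -140 to -45 mm, top z 10 mm, with a 6 mm wide lip (top z 14 mm) at x -140.
- ramp_foot (a point): Middle of the ramp's lower edge, where landing and ramp meet (loader x -45, y 0, z 10 mm). Its x points up along the slope, y across, z square to the ramp's surface. The ramp is straight from here to the crest at loader x 80, z 36 mm (11.75 degrees).
- seat (a point): Where the middle of the spool lies when seated and touching the stop (loader x 90.5, y 0, z 49 mm). The seat's floor, z 33 mm, is 3 mm below the crest and runs from x 80 to 106.5 mm, where the black rubber face of the stop rises to z 63 mm; orange plate behind it to x 122.5, z 67 mm, with a wire eyelet to z 88 mm. Seated, the spool has 1 mm play along x.
- red_spool: Red thread spool with cream flanges, a plain cylinder to the touch, 32 mm in diameter and 52 mm long, 40 to 85 g, loose, lying across the landing and rolling very freely on the loader: left alone anywhere on the ramp it runs back down. Origin at the middle of one end face, z along its axis into the spool; x and y turn as it rolls.
- red_spool_center (a point): Middle of the red spool, on its axis, 16 mm above whatever it rests on.
- blue_spool: Blue thread spool standing upright, 32 mm in diameter, 46 mm tall, loose bystander; origin at the middle of its underside.
- white_spool: White thread spool standing upright, 32 mm in diameter, 60 mm tall, loose bystander; origin at the middle of its underside.
- clip: Black binder clip standing with its wire arms up, 24 x 32 x 37 mm, loose bystander; origin at the middle of its underside.
- eraser_block: Blue and white eraser lying flat, 22 x 52 x 13 mm, loose bystander; origin at the middle of its underside.

How it is judged (in metres and radians):
On the way:
1. the fingers push the red spool, still on the ramp, past half way up (x of red_spool_center in the frame of spool_loader between 0.0175 and 0.076 m and contact force between the fingers and red_spool above 0.02 N).
At the end, for the whole second after the job is handed in: The red spool lies at rest in the seat: its middle within 3 mm of touching the stop, 3 mm of the seated height and 10 mm of the channel's middle, its axis square across the channel within 7 degrees (x of red_spool_center in the frame of spool_loader between 0.0875 and 0.0935 m and z of red_spool_center in the frame of spool_loader between 0.046 and 0.0515 m and y of red_spool_center in the frame of spool_loader between -0.01 and 0.01 m and angle between the z axis of red_spool and the y axis of spool_loader, either way round below 0.12 rad and linear speed of red_spool below 0.02 m/s).
It fails at once if the red spool runs back or away or is flicked (faster than 0.33 m/s) (linear speed of red_spool above 0.33 m/s).
It fails at once if the red spool is lifted more than 8 mm off the landing, ramp or seat ((x of red_spool_center in the frame of spool_loader below -0.05 m and z of red_spool_center in the frame of spool_loader above 0.034 m) or (x of red_spool_center in the frame of spool_loader between -0.05 and 0.08 m and z of red_spool_center in the frame of ramp_foot above 0.0245 m) or (x of red_spool_center in the frame of spool_loader above 0.08 m and z of red_spool_center in the frame of spool_loader above 0.06 m)).
It fails at once if the red spool leaves the channel (y of red_spool_center in the frame of spool_loader above 0.025 m or y of red_spool_center in the frame of spool_loader below -0.025 m or x of red_spool_center in the frame of spool_loader below -0.145 m).
It fails at once if the fingers squeeze or ram the red spool (more than 25 N) (contact force between the fingers and red_spool above 25 N).
It fails at once if the blue spool, the white spool, the binder clip or the eraser is disturbed (moved more than 15 mm) (distance of any of blue_spool, white_spool, clip, eraser_block from where it was at the start of the episode above 0.015 m).
It also fails if it takes over 45 s, if anything falls off the work surface, if the arm or the gripper's body presses on something with over 40 N, if the wrist force passes 120 N, or if a joint passes its speed limit or range.

ROBOT

A 6-joint arm with a two-finger parallel gripper is mounted at the origin on a cart in front of the work surface, level with it; the furniture and walls round the work are solid. World frame = base frame: x ahead of the robot, y to its left, z up, the work surface at z = 0. Lengths are in mm, angles in degrees, forces in N, time in s.
With the tool pointing down it reaches from about 250 to 800 mm from the base axis. Payload 8.5 kg.
Tool frame: the origin (TCP) lies at the very end of the fingers, on their centre line; the grasp point (between the pads) lies 19 mm behind it (r.tcp_to_grasp is the distance from the TCP to the grasp point, in mm); z points along the fingers, y is the direction in which the jaws open and shut (so a half turn about z gives the same grasp; the last joint's range is limited). The gripper opens to 85 mm and grips with 20 to 120 N. Pads are 22 mm wide; open, the fingers measure 114 mm over their backs; the gripper's body (76 mm by 85 mm) begins 54 mm behind the grasp point. The pads swing forward as they close: fully open they stand 13 mm farther back than shut.
Start: joints at [-77.177, 13.648, -0.773, 75.585, 0, 90], TCP at [116.505, -511.865, 231.276] pointing down, gripper open.
Joint ranges: [-152.45, 152.45], [-59.26, 108.67], [-65.41, 83.53], [-104.44, 129.93], [-82.83, 76.93], [-180, 180]. Speed limits (degrees/s): [127.2, 127.2, 159.86, 180, 180, 180].

INTERFACE

Orientations are given as a 3x3 rotation matrix whose columns are the frame's x, y, z axes.
In Python, from workcell import r gives the robot as it stands.
- The arm moves only by the tool jog_arm, never from a script. Its argument "commands" is text: rows parted by semicolons, each of 4 numbers parted by spaces: the shift along the tool's x, y, z in mm, then the turn about the tool's z in degrees. A call has 1 to 12 rows; each row shifts and turns the commanded pose from where the row before left it, along the tool's axes as they then stand; what a row does not reach is not made up. A row lasts 1/8 s, in which the tool goes at most 62.5 mm and 10.7 degrees, less where a joint would pass 70% of its speed; a pose out of reach is approached as far as the arm can. A call is refused whole if a number of a shift passes 62.5 or a number of a turn 10.7, either way. A call with a gripper value outside its range is refused whole. "grip" is the finger opening in mm, from 0 to 85.4, set as the call begins (left out, the last holds). The fingers move at their own pace and stop on an object; "grip_force" is the grip in N (left out, the last holds). Time passes only in rows, so rows that do not move let the fingers close. It gives the time, the measured TCP pose, the force and the opening at its end, in the units of the state.
- r.get_state(): the state, without advancing time (a new reading comes with each control period).
- r.get_image(name): name is "scene" or "top"; returns the picture (384x512x3 uint8, red, green, blue); there is no depth.
- r.camera_model(name): a dict with "mtx" (3x3 intrinsics, pixels), "rvec" (rotation vector, rad) and "tvec" (3), from world to camera coordinates, as OpenCV has them. Camera axes: x right, y down, z forward; pixel columns grow to the right and rows downward; lengths in mm; the calibration is good to about 2 mm. A picture is of the moment at which its call begins. camera_model takes no time and is no camera call.
- r.job_done(): hands the job in, once; it reports no verdict.
The state is a dict: "t": time; "joint_pos": joint angles; "qvel": joint speeds; "joint_efforts": joint torques, N m; "tool_pos": TCP position; "orientation": TCP orientation; "force": force on the tool from outside, world axes, zero at the start; "ft_torque": the same for the moment, N m; "width": opening from 0.0 (shut) to 1.0 (fully open).
Only numpy, scipy, OpenCV 4.12 (cv2) and the standard library are available. Lean on these libraries where they do the work, as an engineer would, in place of code of your own. Each camera call takes 0.05 s, during which the arm holds its last target. There are 200 camera calls.

## Working session

There is one attempt and no reset: what is moved stays moved. The work goes in short steps, Python scripts to look and compute and a tool call to move; the robot and the scene stay as the last step left them, time stands still between calls to the robot, and variables do not carry over. Pictures are saved under pics/ and viewed, about 8 in all and at most 12, crops included, and the job is handed in when it is done.

Besides the shell and the picture viewer there is one more tool, called after "Emit:" as name(argument=value, ...) on one line, values as JSON. jog_arm: Moves the arm, as the interface text tells. Its arguments: {"type":"object","properties":{"commands":{"type":"string"},"grip":{"type":"number"},"grip_force":{"type":"number"}},"required":["commands"]}

```bash
mkdir -p pics; python3 - <<'E'
from workcell import r
import cv2,numpy as np
for n in("scene","top"):
    im=r.get_image(n); cv2.imwrite(f"pics/{n}0.png",im[:,:,::-1])
    m=r.camera_model(n);R=cv2.Rodrigues(np.array(m["rvec"],float))[0];print(n,np.round(m["mtx"],1).tolist(),np.round(-R.T@np.array(m["tvec"]).ravel()),R.round(2).tolist())
s=r.get_state();print(s["t"],s["tool_pos"],np.round(s["orientation"],3),s["width"])
E
```

```text
scene [[489.0, 0.0, 260.5], [0.0, 489.0, 189.1], [0.0, 0.0, 1.0]] [-267. -749.  564.] [[0.68, -0.73, -0.01], [-0.3, -0.28, -0.91], [0.66, 0.63, -0.41]]
top [[484.3, 0.0, 263.8], [0.0, 484.3, 188.1], [0.0, 0.0, 1.0]] [ 356.   34. 1272.] [[-0.01, -1.0, 0.01], [-0.99, 0.01, -0.16], [0.16, -0.01, -0.99]]
0.1 [ 116.41713839 -511.52302172  230.71919028] [[ 0.975  0.222 -0.   ]
 [ 0.222 -0.975  0.001]
 [-0.    -0.001 -1.   ]] 1.004224278479857
```

View pics/top0.png

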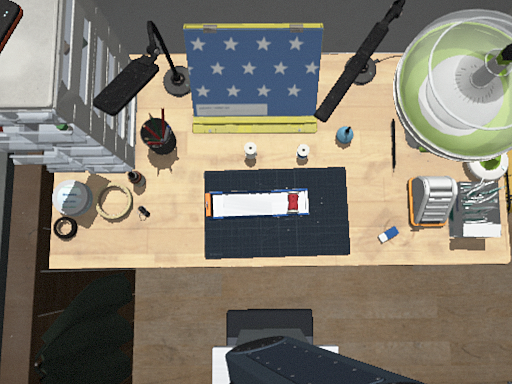

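View pics/scene0.png

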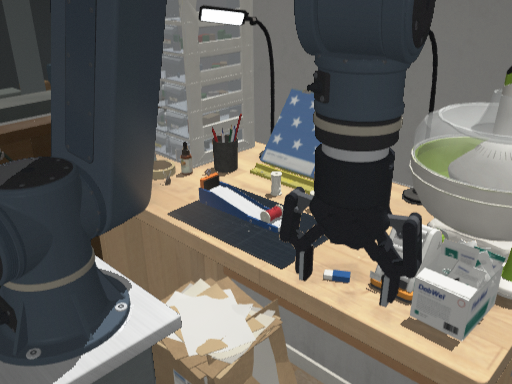

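```bash
cat > h.py <<'E'
from workcell import r
import cv2,numpy as np
def ray(n,u,v,z):
    m=r.camera_model(n);R=cv2.Rodrigues(np.array(m["rvec"],float))[0];t=np.array(m["tvec"],float).ravel()
    c=-R.T@t;d=R.T@np.linalg.inv(m["mtx"])@np.array([u,v,1.]);return c+d*(z-c[2])/d[2]
def hsv(im):return cv2.cvtColor(im,cv2.COLOR_RGB2HSV)
def masks(im):
    h,s,v=[a.astype(int) for a in cv2.split(hsv(im))]
    return dict(red=((h<6)|(h>172))&(s>140)&(v>60),orange=(h>=7)&(h<18)&(s>180)&(v>120),blue=(h>100)&(h<120)&(s>120)&(v>60))
E
python3 - <<'E'
from h import *
im=r.get_image("top");cv2.imwrite("pics/a.png",cv2.resize(im[180:230,195:330,::-1],None,fx=5.9,fy=5.9,interpolation=cv2.INTER_NEAREST))
x0,y0,x1,y1=195,180,325,230
M=masks(im[y0:y1,x0:x1])
for k in M:
    ys,xs=np.nonzero(M[k]);print(k,len(xs),xs.min()+x0,xs.max()+x0,ys.min()+y0,ys.max()+y0,xs.mean()+x0,ys.mean()+y0)
ys,xs=np.nonzero(M["blue"]);xs=xs+x0;ys=ys+y0
for a in range(205,314,8):
    q=ys[(xs>=a)&(xs<a+4)];print(a,sorted(set(q.tolist())))
E
```

```text
red 131 288 297 194 209 292.6793893129771 201.25190839694656
orange 8 205 210 194 215 208.25 205.875
blue 292 207 308 188 219 262.45205479452056 203.1917808219178
205 [218, 219]
213 [191, 192, 193, 217, 218]
221 [191, 192, 193, 217, 218]
229 [192, 216]
237 [217]
245 [191, 192, 217, 218]
253 [191, 192, 216, 217]
261 [191, 192, 215, 217]
269 [190, 191, 192, 215, 216]
277 [190, 191, 215, 216]
285 [189, 190, 191, 214, 215]
293 [189, 190, 214, 215]
301 [188, 189, 190, 213, 214]
309 []
```

View pics/a.png

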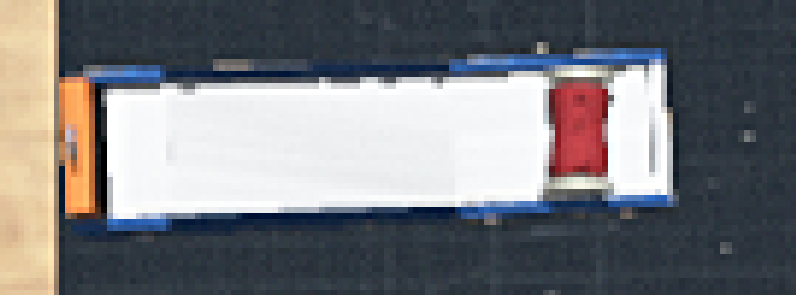

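```bash
python3 - <<'E'
from h import *
p=lambda a,b,z:ray("top",a/5.9+194.5,b/5.9+179.5,z)
A=p(666,50,17);B=p(673,205,17);C=p(60,78,67);D=p(65,217,67);E_=p(96,78,67);F=p(97,216,67)
for q in(A,B,C,D,E_,F):print(q.round(1))
print(np.linalg.norm(A-B),np.linalg.norm(C-D))
lo=(A+B)/2;hi=(C+D)/2;d=(hi-lo)[:2];L=np.linalg.norm(d);print("L",L,"ang",np.degrees(np.arctan2(d[1],d[0])))
u=d/L;w=np.array([-u[1],u[0]]);O=(lo[:2]+hi[:2])/2+u*((140.5-122.5)/2)
print("origin",O,u,w)
for n,z,q in(("foot",10,p(456,140,10)),("red",26,ray("top",292.7,201.3,26)),("top red",40,ray("top",292.7,201.3,38)),("flangeU",26,p(580,65,26)),("flangeD",26,p(578,195,26)),("ls",26,p(548,130,26)),("rs",26,p(613,130,26))):
    e=q[:2]-O;print(n,q.round(1),"loader",e@u,e@w)
E
```

```text
[554.5 -91.   17. ]
[485.2 -92.4  17. ]
[536.7 172.7  67. ]
[477.3 170.   67. ]
[536.6 157.4  67. ]
[477.6 156.5  67. ]
69.29918878740438 59.51175362989651
L 263.3552871328361 ang 92.80270756020123
origin [512.98560325  48.82060465] [-0.04889697  0.99880383] [-0.99880383 -0.04889697]
foot [515.8   2.8  10. ] loader -46.05878086806886 -0.6060330037001253
red [518.4 -51.1  26. ] loader -100.07260702273916 -0.5115685037669407
top red [516.8 -50.3  38. ] loader -99.1788251459802 1.0094442488462572
flangeU [546.7 -51.9  26. ] loader -102.2650666377053 -28.749385423132164
flangeD [489.1 -49.9  26. ] loader -97.48047666137626 28.721593269988052
ls [517.9 -37.3  26. ] loader -86.24456072063893 -0.695703015709959
rs [517.6 -65.9  26. ] loader -114.80414040505943 0.9507394597265109
```

Emit:
jog_arm(commands="0 0 0 -10;0 0 0 -10;0 0 0 -10;0 0 0 -10;0 0 0 -10;0 0 0 -10;0 0 0 -10;0 0 0 -10", grip=20)

```text
t: 1.15
tool_pos: [116.5, -511.7, 231.0]
orientation: [[-0.055, 0.998, -0.0], [0.998, 0.055, 0.001], [0.001, -0.0, -1.0]]
force: [-0.0, 0.3, 0.5]
width: 0.238
```

Emit:
jog_arm(commands="15 17 0 0;35 38 0 0;35 38 0 0;35 38 0 0;35 38 0 0;35 38 0 0;35 38 0 0;35 38 0 0;35 38 0 0;35 38 0 0;35 38 0 0;15 17 0 0")

```text
t: 2.65
tool_pos: [512.6, -110.0, 230.9]
orientation: [[-0.052, 0.999, -0.0], [0.999, 0.052, 0.0], [0.0, -0.0, -1.0]]
force: [1.0, -0.5, -0.4]
width: 0.236
```

Emit:
jog_arm(commands="4 8 40 0;0 0 50 0;0 0 50 0;0 0 30 0;0 0 0 0;0 0 0 0")

```text
t: 3.4
tool_pos: [519.7, -108.0, 62.5]
orientation: [[-0.049, 0.999, 0.001], [0.999, 0.049, -0.0], [-0.0, 0.001, -1.0]]
force: [0.5, 0.2, -0.5]
width: 0.231
```

```bash
python3 - <<'E'
from h import *
a=r.get_image("top");b=r.get_image("scene")
a=cv2.resize(a[160:250,190:350,::-1],None,fx=4.4,fy=4.4,interpolation=cv2.INTER_NEAREST)
b=cv2.resize(b[170:290,190:350,::-1],None,fx=2.2,fy=2.2,interpolation=cv2.INTER_CUBIC)
c=np.zeros((a.shape[0]//1+0,0,3),np.uint8)
cv2.imwrite("pics/b1.png",a);cv2.imwrite("pics/b2.png",cv2.resize(b,None,fx=2,fy=2))
s=r.get_state();print(s["t"],s["tool_pos"])
E
```

```text
3.5 [ 520.17089054 -107.97475024   62.96266346]
```

View pics/b2.png

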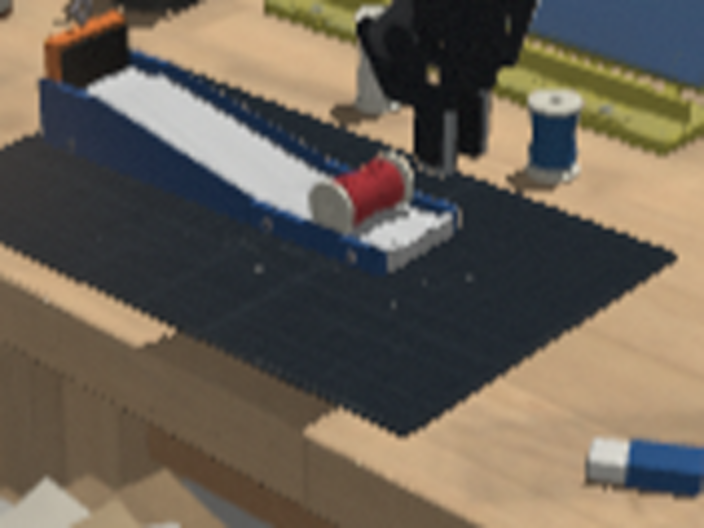

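The picture shows the fingers upright above the lower end of the channel, just behind the red spool (which is near pixel (362,195) in the crop). I'll lower the hand now and approach slowly.

Emit:
jog_arm(commands="0 0 15 0;0 0 15 0;0 0 10 0;0 0 4 0;3 0 0 0;6 0 0 0;6 0 0 0;5 0 0 0;2 0 0 0;0 0 0 0")

```text
t: 4.75
tool_pos: [518.0, -85.4, 17.4]
orientation: [[-0.05, 0.999, 0.0], [0.999, 0.05, 0.0], [0.0, 0.0, -1.0]]
force: [0.2, 0.4, 0.0]
width: 0.236
```

```bash
python3 - <<'E'
from h import *
a=r.get_image("top");b=r.get_image("scene")
a=cv2.resize(a[170:240,195:335,::-1],(800,400),interpolation=cv2.INTER_CUBIC)
b=cv2.resize(b[180:240,230:330,::-1],(800,480),interpolation=cv2.INTER_CUBIC)[280:,:][:200]
cv2.imwrite("pics/c.png",np.vstack([a,b]))
s=r.get_state();print(s["t"],s["tool_pos"],s["force"])
E
```

```text
4.85 [518.0216143  -85.61429464  17.33429617] [ 1.11317269 -0.24802844  0.62453692]
```

View pics/c.png

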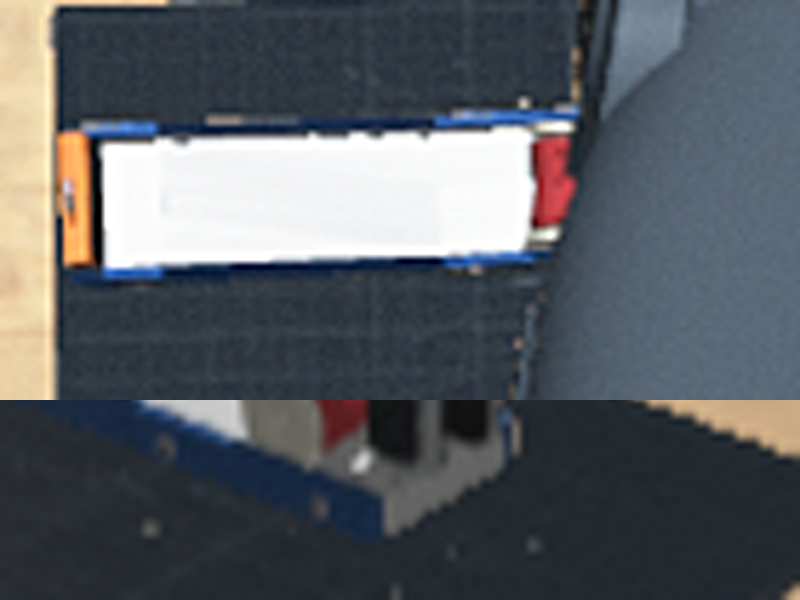

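The fingers are inside the rails, about 7 mm behind the red spool. Starting a gentle push along the landing.

Emit:
jog_arm(commands="1 0 0 0;2 0 0 0;2 0 0 0;2 0 0 0;2 0 0 0;2 0 0 0;3 0 0 0;3 0 0 0;3 0 0 0;3 0 0 0;3 0 0 0;3 0 0 0")

```text
t: 6.35
tool_pos: [516.6, -56.4, 17.3]
orientation: [[-0.049, 0.999, -0.0], [0.999, 0.049, 0.0], [0.0, -0.0, -1.0]]
force: [1.0, 0.3, 0.0]
width: 0.234
```

```bash
cat > m.py <<'E'
from h import *
O=np.array([513,48.8]);u=np.array([-.0489,.9988]);w=np.array([-.9988,-.0489])
s=r.get_state();e=s["tool_pos"][:2]-O;print("t",s["t"],"tcp loader",(e@u).round(1),(e@w).round(1),"z",s["tool_pos"][2].round(1),"F",np.round(s["force"],2))
a=r.get_image("top");M=masks(a[185:225,205:312])["red"];ys,xs=np.nonzero(M)
if len(xs):
    print("red px",len(xs),xs.min()+205,xs.max()+205,ys.min()+185,ys.max()+185)
    for z in(26,38,52):
        L=ray("top",xs.min()+204.5,ys.mean()+185,z)[:2]-O;C=ray("top",xs.max()+205.5,ys.mean()+185,z)[:2]-O;print(z,"left x",L@u,"right x",C@u,"y",L@w)
E
python3 m.py
```

```text
t 6.35 tcp loader -105.2 1.6 z 17.3 F [0.98 0.34 0.02]
red px 3 280 280 195 197
26 left x -66.71846414744248 right x -69.31453451719817 y -16.333145148443524
38 left x -66.14557956379932 right x -68.71665701976625 y -14.65969137366232
52 left x -65.47721421621564 right x -68.01913327276235 y -12.707328636417564
```

Emit:
jog_arm(commands="2 0 0 0;3 0 0 0;3 0 0 0;3 0 0 0;3 0 0 0;3 0 0 0;3 0 0 0;3 0 0 0;3 0 0 0;3 0 0 0;3 0 -0.6 0;3 0 -0.6 0")

```text
t: 7.9
tool_pos: [514.9, -21.5, 18.6]
orientation: [[-0.049, 0.999, 0.0], [0.999, 0.049, -0.0], [-0.0, 0.0, -1.0]]
force: [-0.1, -1.3, 0.0]
width: 0.235
```

Emit:
jog_arm(commands="3 0 -0.6 0;3 0 -0.6 0;3 0 -0.6 0;3 0 -0.6 0;3 0 -0.6 0;3 0 -0.6 0;3 0 -0.6 0;3 0 -0.6 0;3 0 -0.6 0;3 0 -0.6 0;3 0 -0.6 0;3 0 -0.6 0")

```text
t: 9.4
tool_pos: [513.1, 14.5, 25.8]
orientation: [[-0.049, 0.999, -0.0], [0.999, 0.049, 0.0], [0.0, -0.0, -1.0]]
force: [0.1, -0.7, 0.8]
width: 0.229
```

```bash
python3 m.py; python3 - <<'E'
from h import *
b=r.get_image("scene");cv2.imwrite("pics/d.png",cv2.resize(b[160:240,200:320,::-1],(800,533),interpolation=cv2.INTER_CUBIC))
E
```

```text
t 9.4 tcp loader -34.2 1.6 z 25.8 F [ 0.12 -0.65  0.8 ]
```

View pics/d.png

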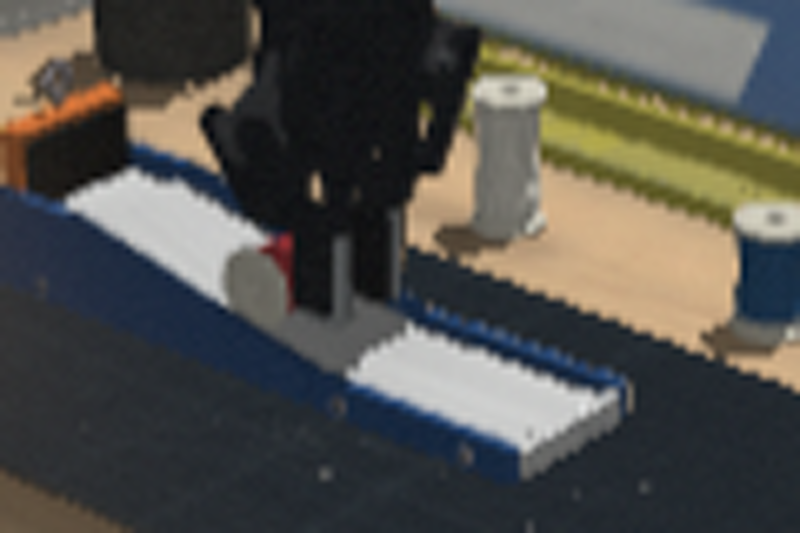

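The spool is square on the ramp at about pixel (260,275) in the crop, with the fingers right behind it. Continuing up.

Emit:
jog_arm(commands="3 0 -0.6 0;3 0 -0.6 0;3 0 -0.6 0;3 0 -0.6 0;3 0 -0.6 0;3 0 -0.6 0;3 0 -0.6 0;3 0 -0.6 0;3 0 -0.6 0;3 0 -0.6 0;3 0 -0.6 0;3 0 -0.6 0")

```text
t: 11.0
tool_pos: [511.3, 50.5, 32.9]
orientation: [[-0.049, 0.999, -0.0], [0.999, 0.049, 0.0], [0.0, -0.0, -1.0]]
force: [-0.8, -1.2, 0.6]
width: 0.233
```

Emit:
jog_arm(commands="3 0 -0.6 0;3 0 -0.6 0;3 0 -0.6 0;3 0 -0.6 0;3 0 -0.6 0;3 0 -0.6 0;3 0 -0.6 0;3 0 -0.6 0;3 0 -0.6 0;3 0 -0.6 0;3 0 -0.6 0;2 0 -0.4 0")

```text
t: 12.5
tool_pos: [509.6, 85.5, 40.0]
orientation: [[-0.049, 0.999, -0.0], [0.999, 0.049, 0.0], [0.0, -0.0, -1.0]]
force: [-0.7, -1.3, -0.1]
width: 0.233
```

```bash
python3 m.py; python3 - <<'E'
from h import *
b=r.get_image("scene");cv2.imwrite("pics/e.png",cv2.resize(b[160:220,190:280,::-1],(800,533),interpolation=cv2.INTER_CUBIC))
E
```

```text
t 12.5 tcp loader 36.8 1.6 z 40.0 F [-0.7  -1.35 -0.14]
```

View pics/e.png

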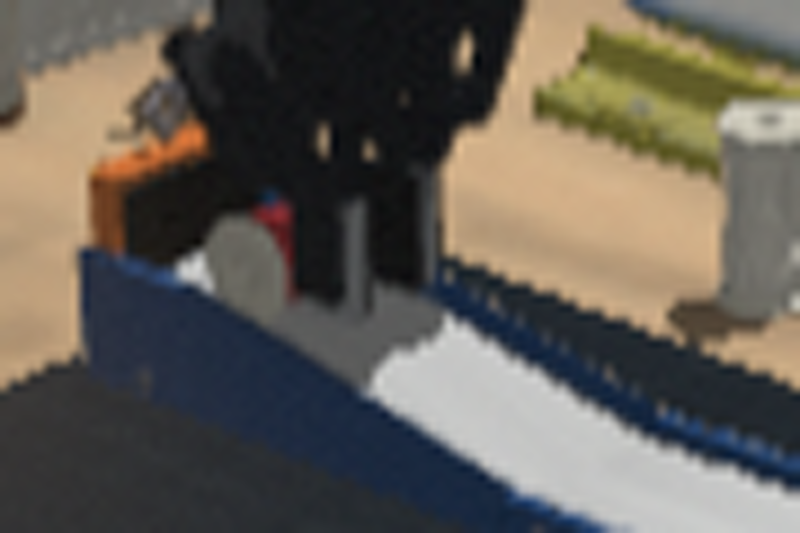

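The spool is near the crest, still square (flange at about (245,265) in the crop), with the fingers behind it. Easing it over the crest.

Emit:
jog_arm(commands="3 0 -0.6 0;3 0 -0.6 0;3 0 -0.6 0;2 0 -0.4 0;2 0 -0.4 0;2 0 0 0;2 0 0 0;2 0 0 0;2 0 0 0;1 0 0 0;0 0 0 0;0 0 0 0")

```text
t: 14.1
tool_pos: [508.5, 107.2, 42.6]
orientation: [[-0.049, 0.999, 0.0], [0.999, 0.049, 0.0], [0.0, 0.0, -1.0]]
force: [-0.2, 0.5, 0.3]
width: 0.232
```

```bash
python3 m.py; python3 - <<'E'
from h import *
b=r.get_image("scene");cv2.imwrite("pics/f.png",cv2.resize(b[160:220,190:280,::-1],(800,533),interpolation=cv2.INTER_CUBIC))
E
```

```text
t 14.1 tcp loader 58.5 1.6 z 42.6 F [-0.21  0.48  0.28]
```

View pics/f.png

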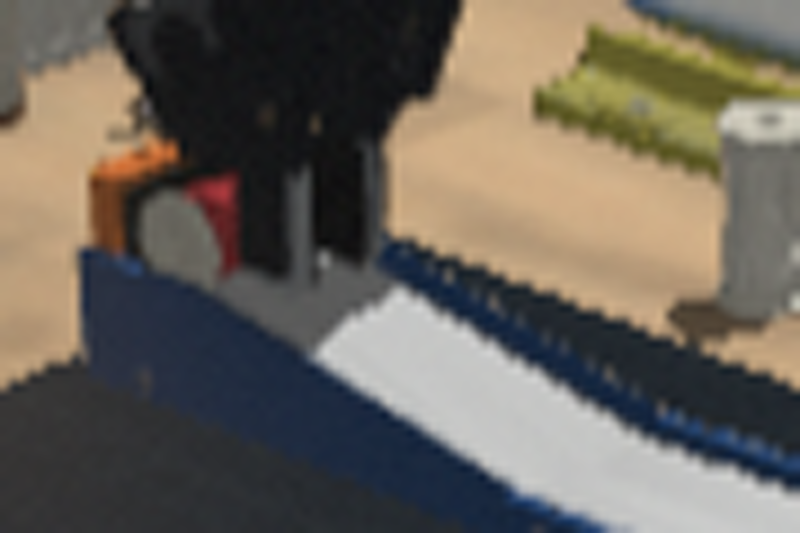

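The spool appears to have dropped into the seat against the stop. I'll bring the fingers up gently behind it to confirm, then back off and look.

Emit:
jog_arm(commands="1 0 0 0;1 0 0 0;1 0 0 0;1 0 0 0;1 0 0 0;0 0 0 0")

```text
t: 14.95
tool_pos: [508.3, 112.3, 42.5]
orientation: [[-0.049, 0.999, 0.0], [0.999, 0.049, 0.0], [0.0, 0.0, -1.0]]
force: [-0.1, 0.2, 0.2]
width: 0.238
```

Emit:
jog_arm(commands="-2 0 0 0;-4 0 0 0;-8 0 0 0;-12 0 -2 0;-15 0 -10 0;-15 0 -20 0;-20 0 -30 0;-30 0 -35 0;-40 0 -35 0;-40 0 -20 0;-30 0 0 0;0 0 0 0")

```text
t: 16.45
tool_pos: [518.7, -106.1, 195.4]
orientation: [[-0.046, 0.999, 0.001], [0.999, 0.046, -0.0], [-0.0, 0.001, -1.0]]
force: [0.1, 1.4, -0.7]
width: 0.233
```

```bash
python3 m.py; python3 - <<'E'
from h import *
a=r.get_image("top");b=r.get_image("scene")
a=cv2.resize(a[180:230,195:335,::-1],(700,250),interpolation=cv2.INTER_CUBIC)
b=cv2.resize(b[165:210,190:280,::-1],(700,350),interpolation=cv2.INTER_CUBIC)
cv2.imwrite("pics/g.png",np.vstack([a,b]))
E
```

```text
t 16.45 tcp loader -155.0 1.9 z 195.4 F [ 0.07  1.38 -0.72]
red px 139 213 223 196 211
26 left x 107.81708353017666 right x 79.37580957323922 y -8.032854234663883
38 left x 106.70967780004297 right x 78.54221395100164 y -6.439309100898875
52 left x 105.41770444822028 right x 77.56968572505778 y -4.580173111506553
```

View pics/g.png

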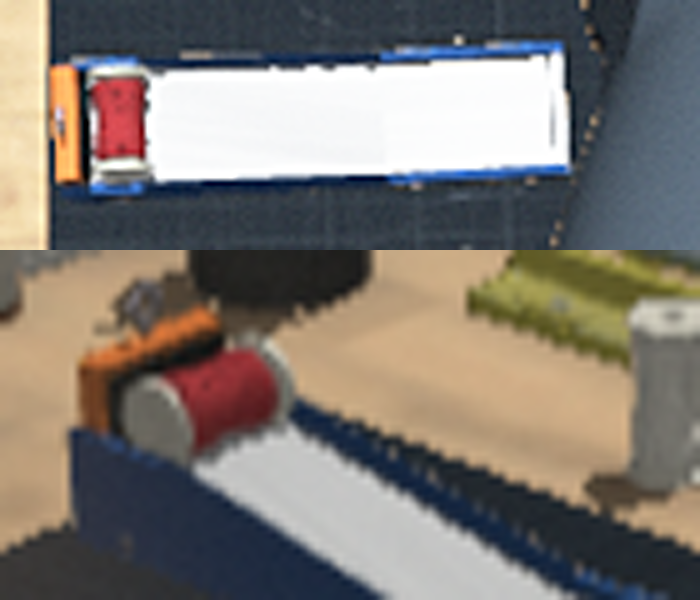

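```bash
python3 -c "
from workcell import r;print(r.job_done())"
```

```text
the job is handed in; nothing more can be done
None
```

The red spool is in the seat against the stop. I handed the job in at about 16.5 s of the 45 s allowed. The hand-in gives no verdict, so the result is my own reading.

- **The push:** I held the fingers 20 mm apart just behind the spool and pushed it at about 24 mm/s along the landing, up the ramp and over the crest. I then brought the fingers up once more behind the seated spool and drew the hand back and up, clear of it.
- **Final check:** after I withdrew, the spool looked square across the channel, between the rails and touching the stop. Its measured middle is at loader x about 91.5 mm, against 90.5 nominal and a limit of 87.5 to 93.5. At this distance one camera pixel is about 2.5 mm.
- **Along the way:** the wrist force readings I saw stayed under about 2 N.
- **Not measured:** I did not measure the spool's height, y position or speed in the seat. The contact force past half way was too small to read clearly; I judged contact from pictures of the fingers right behind the spool on the ramp. I also did not re-measure the blue spool, white spool, binder clip and eraser at the end, but the hand never went low near them.

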